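Put the mug on the warmer and key in its programme

ROBOT

A 6-joint arm with a two-finger parallel gripper is mounted at the origin on the work surface. World frame = base frame: x ahead of the robot, y to its left, z up, the work surface at z = 0. Lengths are in m, angles in rad, forces in N, time in s.
With the tool pointing down it reaches from about 0.425 to 0.95 m from the base axis. Payload 14.7 kg.
Tool frame: the origin (TCP) lies at the very end of the fingers, on their centre line; the grasp point (between the pads) lies 19 mm behind it; z points along the fingers, y is the line along which they close (so a half turn about z gives the same grasp; the last joint's range is limited). The gripper opens to 85 mm and grips with 20 to 120 N. Pads are 22 mm wide; open, the fingers measure 114 mm over their backs; the gripper's body (76 mm by 85 mm) begins 54 mm behind the grasp point. The pads swing forward as they close: fully open they stand 13 mm farther back than shut.
Start: joints at [1.295, 0.48, 1.596, -0, 1.065, -0.047], TCP at [0.147, 0.633, 0.231] pointing down, gripper open.
Joint ranges: [-2.75, 2.75], [-0.82, 2.05], [0.23, 2.67], [-1.56, 4.7], [0.09, 2.69], [-2.92, 2.92]. Speed limits (rad/s): [1.89, 1.89, 2.39, 3.01, 3.01, 3.01].

INTERFACE

Orientations are given as a rotation vector (axis times angle).
In Python, from bench import robot gives the robot as it stands.
- The arm moves only by the tool move_arm, never from a script. Its argument "moves" is a list of rows, each a list of 6 numbers: the shift along the tool's x, y, z in m, then the turn, a rotation vector about the tool's x, y, z in degrees. In form: [[dx, dy, dz, wx, wy, wz], ...]. A call has 1 to 8 rows; each row shifts and turns the commanded pose from where the row before left it, along the tool's axes as they then stand; what a row does not reach is not made up. A row lasts 1/12 s, in which the tool goes at most 41.7 mm and 7.16 degrees, less where a joint would pass 70% of its speed; a pose out of reach is approached as far as the arm can. A call with a gripper value outside its range is refused whole. "hand" is the opening, from -1 (shut) to 1 (fully open), set as the call begins (left out, the last holds). The fingers move at their own pace and stop on an object; "squeeze" is the grip in N (left out, the last holds). Time passes only in rows, so rows that do not move let the fingers close. It gives the time, the measured TCP pose, the force, the opening and the grip force at its end, in the units of the state.
- robot.observe(): the state, without advancing time (a new reading comes with each control period).
- robot.capture(name): name is "side" or "top" or "wrist"; returns the picture (400x640x3 uint8, blue, green, red); there is no depth.
- robot.get_calibration(name): a dict with "fovy" (degrees; the focal length in pixels is half the picture's height over the tangent of half this angle, whatever the lens; pixels are square), "cx", "cy" (the principal point, pixels), "R" (3x3) and "t" (3): a world point X has camera coordinates R X + t; the wrist camera has in their place "tool_from_camera" (4x4, takes a point from camera to tool coordinates, whose origin is the TCP and whose axes are the flange's). Camera axes: x right, y down, z forward; pixel columns grow to the right and rows downward; lengths in m; the calibration is good to about 2 mm. A picture is of the moment at which its call begins: read the wrist's pose just before it. get_calibration takes no time and is no camera call.
- robot.sign_off(): hands the job in; it is judged then, once.
Trained networks look in the newest picture that a camera, given by its name, has taken for a name from the list of things; names that differ only in an ending like _2 or _b are one class to them, and where a whole thing is asked for, a point or a joint stands for the part that bears it (a point fixed in the world has none). Each returns a list of dicts, best first, with "score" (0 to 1); they miss things now and then, are a little off and sometimes report something else, mostly with a low value. They report only what shows in the picture. A call takes as long as a camera call. They do not tell look-alikes from the thing itself.
- robot.spot_in(query, camera): "location" ([x, y, z] in m, in world coordinates, good to about 4 mm: the middle of the surface that is visible of it).
- robot.outline_of(query, camera): "region" (400x640 bool, what is visible of it).
- robot.landmark_of(query, camera): "location" ([x, y, z] in m, in world coordinates, good to about 4 mm: a listed point, or the origin of a listed thing).
The state is a dict: "time_s": time; "joint_positions": joint angles; "dq": joint speeds; "joint_efforts": joint torques, N m; "tool_pos": TCP position; "tcp_rot": TCP orientation; "force": force on the tool from outside, world axes, zero at the start; "wrist_torque": the same for the moment, N m; "finger_gap": finger opening in m; "gripper_force": force on a finger pad.
Only numpy, scipy, OpenCV 4.12 (cv2) and the standard library are available. Lean on these libraries where they do the work, as an engineer would, in place of code of your own. Each camera call takes 0.05 s, during which the arm holds its last target. There are 200 camera calls.

TASK

Stand the red mug upright on the round warming plate, with its whole foot on the plate's flat top, and let go of it. Then start the warming programme on the sloping panel: press fully home, one key at a time and in this order, first the wide bar key, then the square key, then the round key, letting each spring back before the next; do not press the plus-shaped key, and leave everything else on the shelf where it stands.

Things in the scene. Friction and masses are not known exactly. Their poses are not given: they have to be found in the camera images.
- console: Grey control box of the mug warmer, fixed: 160 mm deep (its x, from -90 to +70 mm), 310 mm wide (its y), 116 mm high at the back. Origin: on its underside; x points from its front (robot side) to its back. The sloping black key panel is on its front half.
- panel (a point): Middle of the black key panel, which slopes at 30 degrees to the horizontal, from z = 50 mm at the box's front edge up to 116 mm; outward normal in the box's frame (-0.5, 0, 0.866). Four white keys stand on it in one level row along the box's y, 70 mm apart (y = -105, -35, 35, 105 mm); which key is where varies.
- rail (a point): Middle of a steel guard rail, 12 mm thick, fixed along the box's y, 112 mm above the row of keys and 10 mm behind it; ends at y = -148 and 148 mm, on arms that run level to posts at the back of the box. It bars a gripper that comes straight down on the keys; one tilted in line with the panel's normal passes under it.
- mug: Red enamel mug, loose, upright: 66 mm outside diameter at the rim, 75 mm high, 4 mm wall, handle on its +y side reaching to about 65 mm from the axis; about 0.18 kg. Origin: centre of its underside, z up.
- warmer: Round warming plate, fixed: dark steel disc with a bright top, 116 mm across at the foot, flat top 100 mm across, 18 mm high. Origin: centre of its underside (top face 18 mm above).
- bar (a joint): Travel of the wide bar-shaped key, 62 mm along the row, 24 mm up the slope: 0 = up, 0.010 m = fully pressed, along the inward normal of the sloping panel; spring return, 2 N to start, about 7 N when home.
- bar_top (a point): Centre of the top face of the wide bar-shaped key, 62 mm along the row, 24 mm up the slope; the face is 14 mm above the panel when the key is up and parallel to it. Moves with the key.
- bar_flag (a joint): Tell-tale of the bar key, a steel strip 30 x 8 mm set in the panel 46 mm down the slope from the key's centre: 0 = standing 11 mm proud (the key has not been pressed); the key takes it down and it stays down when the key comes up, at about 0.008 m after a full press. Not to be touched.
- square (a joint): Travel of the square key, 44 x 44 mm: 0 = up, 0.010 m = fully pressed, along the inward normal of the sloping panel; spring return, 2 N to start, about 7 N when home.
- square_top (a point): Centre of the top face of the square key, 44 x 44 mm; the face is 14 mm above the panel when the key is up and parallel to it. Moves with the key.
- square_flag (a joint): Tell-tale of the square key, a steel strip 30 x 8 mm set in the panel 46 mm down the slope from the key's centre: 0 = standing 11 mm proud (the key has not been pressed); the key takes it down and it stays down when the key comes up, at about 0.008 m after a full press. Not to be touched.
- round (a joint): Travel of the round key, 48 mm across: 0 = up, 0.010 m = fully pressed, along the inward normal of the sloping panel; spring return, 2 N to start, about 7 N when home.
- round_top (a point): Centre of the top face of the round key, 48 mm across; the face is 14 mm above the panel when the key is up and parallel to it. Moves with the key.
- round_flag (a joint): Tell-tale of the round key, a steel strip 30 x 8 mm set in the panel 46 mm down the slope from the key's centre: 0 = standing 11 mm proud (the key has not been pressed); the key takes it down and it stays down when the key comes up, at about 0.008 m after a full press. Not to be touched.
- cross (a joint): Travel of the plus-shaped key, 50 mm over its arms, each arm 16 mm wide: 0 = up, 0.010 m = fully pressed, along the inward normal of the sloping panel; spring return, 2 N to start, about 7 N when home.
- cross_top (a point): Centre of the top face of the plus-shaped key, 50 mm over its arms, each arm 16 mm wide; the face is 14 mm above the panel when the key is up and parallel to it. Moves with the key.
- cross_flag (a joint): Tell-tale of the cross key, a steel strip 30 x 8 mm set in the panel 46 mm down the slope from the key's centre: 0 = standing 11 mm proud (the key has not been pressed); the key takes it down and it stays down when the key comes up, at about 0.008 m after a full press. Not to be touched.
- dripper: White ceramic dripper on its matching base, one loose piece: 104 mm across at the top, 100 mm at the foot, 100 mm high. Origin: centre of its underside. To be left alone.
- jar: Clear glass sugar jar with steel lid, loose: 68 mm across, 112 mm high. Origin: centre of its underside. To be left alone.
- dispenser: Grey push dispenser of stirrers, loose: 66 x 66 mm box with a black plunger on top, 146 mm high in all. Origin: centre of its underside. To be left alone.
- spoon: Steel spoon lying flat, loose, 140 mm long along its x. Origin: centre of its underside (middle of its length). To be left alone.
- mill: Dark wooden pepper mill, loose: 52 mm across, 130 mm high. Origin: centre of its underside. To be left alone.
- tin: Steel coffee tin, loose: 84 mm across, 130 mm high. Origin: centre of its underside. To be left alone.
- bowl: Blue ceramic bowl, loose: 120 mm across, 55 mm high. Origin: centre of its underside. To be left alone.
There are look-alikes about, which are no part of the job. There is more than one size of the warmer; the job needs the smaller.

How it is judged:
By the outcome, as a careful person would: the job done as asked, in the order asked, and still so for the second after the job is handed in, with the robot touching nothing.
It also fails if it takes over 70 s, if anything falls off the work surface, if the arm or the gripper's body presses on something with over 40 N, if the wrist force passes 120 N, or if a joint passes its speed limit or range.

## Working session

There is one attempt and no reset: what is moved stays moved. The work goes in short steps, Python scripts to look and compute and a tool call to move; the robot and the scene stay as the last step left them, time stands still between calls to the robot, and variables do not carry over. Pictures are saved under pics/ and viewed, at most 10 in all, crops included, and the job is handed in when it is done.

Besides the shell and the picture viewer there is one more tool, called after ">>>" by a JSON object that holds its "api" and its "payload". move_arm: Moves the arm, as the interface text tells. Its arguments: {"type":"object","properties":{"moves":{"type":"array","items":{"type":"array","items":{"type":"number"}}},"hand":{"type":"number"},"squeeze":{"type":"number"}},"required":["moves"]}

```bash
ls; mkdir -p pics; python3 - <<'E'
from bench import robot
import cv2,numpy as np
s=robot.observe();print({k:np.round(v,3).tolist() for k,v in s.items()})
a=robot.capture("side");b=robot.capture("top")
cv2.imwrite("pics/side.png",a);cv2.imwrite("pics/top.png",b)
for c in("side","top"):
  k=robot.get_calibration(c);print(c,k)
  for q in("mug","warmer","console","panel","rail","bar_top","square_top","round_top","cross_top","dripper","jar","dispenser","spoon","mill","tin","bowl"):
    print(q,[(np.round(d["location"],3).tolist(),round(d["score"],2)) for d in robot.landmark_of(q,c)])
print(robot.get_calibration("wrist"), robot.observe()["time_s"])
E
```

```text
pics
{'time_s': 0.0, 'joint_positions': [1.295, 0.481, 1.597, 0.0, 1.065, -0.047], 'dq': [0.002, -0.001, -0.001, -0.0, -0.0, -0.001], 'joint_efforts': [0.003, -95.068, -43.018, 0.0, 0.013, 0.0], 'tool_pos': [0.147, 0.633, 0.231], 'tcp_rot': [-0.359, -3.121, 0.002], 'force': [0.555, 0.391, -0.33], 'wrist_torque': [0.002, 0.028, -0.03], 'gripper_force': 0.0, 'finger_gap': 0.086}
side {'fovy': 45.00328924880882, 'cx': 320.4194198546738, 'cy': 205.86746167182844, 'R': array([[ 0.68448893, -0.72895545,  0.00994285],
       [-0.34516171, -0.33605954, -0.87631466],
       [ 0.64213574,  0.59639579, -0.48163654]]), 't': array([-0.32699529,  0.26377667,  1.21184149])}
mug [([0.366, 0.112, 0.003], 0.63), ([0.363, 0.283, 0.001], 0.54)]
warmer [([0.425, 0.007, 0.001], 0.67)]
console [([0.366, 0.114, 0.002], 0.73), ([0.691, 0.02, 0.003], 0.65)]
panel [([0.661, 0.023, 0.086], 0.87), ([0.578, 0.352, -0.001], 0.57)]
rail [([0.672, 0.027, 0.197], 0.73)]
bar_top [([0.637, -0.074, 0.09], 0.53), ([0.661, 0.06, 0.097], 0.51), ([0.463, 0.193, 0.002], 0.25)]
square_top [([0.646, -0.008, 0.094], 0.69), ([0.
[... 1371 characters left out ...]
)]
jar [([0.454, 0.19, 0.003], 0.82)]
dispenser [([0.457, -0.16, -0.0], 0.62)]
spoon [([0.362, 0.116, 0.0], 0.81)]
mill [([0.364, -0.13, -0.001], 0.77)]
tin [([0.581, 0.35, 0.002], 0.9)]
bowl [([0.559, -0.364, 0.001], 0.84), ([0.695, 0.016, -0.001], 0.41)]
{'fovy': 71.53441787551269, 'cx': 323.079478752995, 'cy': 203.30466453096423, 'tool_from_camera': array([[ 7.00793003e-04, -9.57870149e-01, -2.87200777e-01,
         7.45092668e-02],
       [ 9.99999636e-01,  8.11301216e-04, -2.65766932e-04,
        -6.19611833e-04],
       [ 4.87576551e-04, -2.87200487e-01,  9.57870368e-01,
        -1.43139608e-01],
       [ 0.00000000e+00,  0.00000000e+00,  0.00000000e+00,
         1.00000000e+00]])} 1.7
```

View pics/side.png

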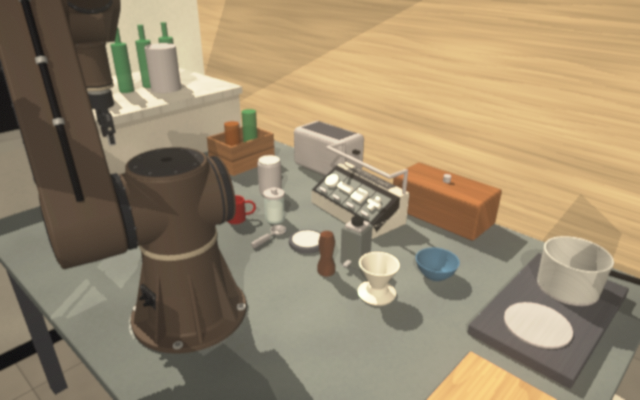

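View pics/top.png

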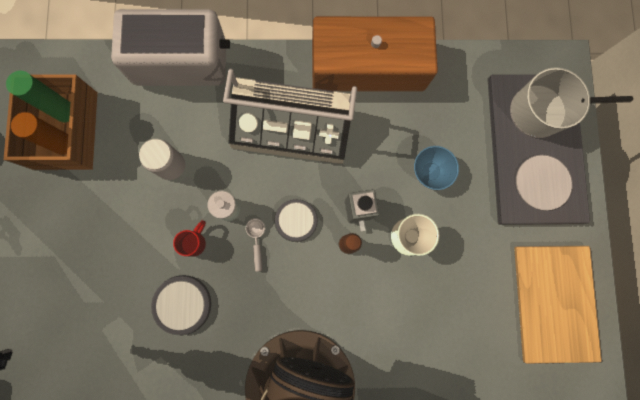

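The pictures show one red mug at top (188,243), handle towards (201,228). The row of keys runs round (248,123), bar (275,127), square (302,131), plus (329,135).

- **Could be taken for the warmer:** disc at (296,220), about 44 px across; disc at (181,305), about 59 px; hob disc at (544,182).
- **Could be taken for the mug:** the orange canister in the crate at (25,125).

116 mm should show as about 43 px, so the warmer is the disc at (296,220).

```bash
cat > h.py <<'E'
from bench import robot
import numpy as np, cv2
from scipy.spatial.transform import Rotation as Ro
np.set_printoptions(suppress=True,precision=4)
def pose():
    s=robot.observe(); return np.array(s["tool_pos"]),Ro.from_rotvec(s["tcp_rot"])
def down(ydeg):  # tool z down, tool y at world angle ydeg
    a=np.radians(ydeg); y=np.array([np.cos(a),np.sin(a),0]); z=np.array([0,0,-1.])
    return Ro.from_matrix(np.c_[np.cross(y,z),y,z])
def rows(p,R,n,frm=None):  # n equal tool-frame rows to the target
    p0,R0=frm or pose(); d=R0.inv().apply(np.array(p)-p0); w=(R0.inv()*R).as_rotvec()/n
    r=Ro.from_rotvec(w); M=sum(np.linalg.matrix_power(r.as_matrix(),k) for k in range(n))
    print(n,"x",np.round(np.linalg.solve(M,d),4).tolist(),np.round(np.degrees(w),2).tolist())
def ray(cam,uv,z,P=None):  # pixel -> world point at height z
    c=robot.get_calibration(cam); f=200/np.tan(np.radians(c["fovy"])/2)
    v=np.array([(uv[0]-c["cx"])/f,(uv[1]-c["cy"])/f,1])
    if cam=="wrist":
        p,R=P; T=c["tool_from_camera"]; o=p+R.apply(T[:3,3]); v=R.apply(T[:3,:3]@v)
    else:
        A=np.array(c["R"]); o=-A.T@c["t"]; v=A.T@v
    return o+v*(z-o[2])/v[2]
E
python3 - <<'E'
from h import *
robot.capture("top")
for d in robot.outline_of("warmer","top"):
    (c,s,a)=cv2.minAreaRect(cv2.findNonZero(d["region"].astype(np.uint8))); print(d["score"],c,s)
for d in robot.outline_of("mug","top")[:1]:
    m=d["region"].astype(np.uint8);o=cv2.morphologyEx(m,cv2.MORPH_OPEN,np.ones((13,13)))
    h=m-cv2.morphologyEx(o,cv2.MORPH_DILATE,np.ones((3,3)))*m
    a=cv2.findNonZero(o).reshape(-1,2).mean(0);b=cv2.findNonZero(h).reshape(-1,2).mean(0)
    A=ray("top",a,.04);B=ray("top",b,.04);print(d["score"],a,b,A,B,np.degrees(np.arctan2(*(B-A)[1::-1])))
rows([.361,.282,.20],down(47),11)
E
```

```text
0.94 (181.0000457763672, 305.0000305175781) (57.982757568359375, 60.81117630004883)
0.84 (295.5, 220.5) (41.0, 41.0)
0.44 (222.50001525878906, 206.0) (31.819805145263672, 26.162948608398438)
0.66 [189.09   243.2465] [200.2785 225.8861] [0.365  0.2836 0.04  ] [0.4095 0.2561 0.04  ] -31.693620967645096
11 x [-0.032, -0.02, 0.0028] [-0.0, -0.0, 2.72]
```

>>> {"api": "move_arm", "payload": {"moves": [[-0.032,-0.02,0.003,0,0,2.7],[-0.032,-0.02,0.003,0,0,2.7],[-0.032,-0.02,0.003,0,0,2.7],[-0.032,-0.02,0.003,0,0,2.7],[-0.032,-0.02,0.003,0,0,2.7],[-0.032,-0.02,0.003,0,0,2.7],[-0.032,-0.02,0.003,0,0,2.7],[-0.032,-0.02,0.003,0,0,2.7]], "hand": 1}}

```text
time_s: 2.52
tool_pos: [0.3222, 0.3871, 0.2073]
tcp_rot: [0.94, 2.997, 0.001]
force: [0.5, -0.4, 0.1]
finger_gap: 0.0855
gripper_force: 0.0
```

>>> {"api": "move_arm", "payload": {"moves": [[-0.032,-0.02,0.003,0,0,2.7],[-0.032,-0.02,0.003,0,0,2.7],[-0.032,-0.02,0.003,0,0,2.7],[0,0,0,0,0,0],[0,0,0,0,0,0]]}}

```text
time_s: 2.93
tool_pos: [0.3618, 0.281, 0.1984]
tcp_rot: [1.152, 2.923, 0.0]
force: [-0.7, 0.5, 0.5]
finger_gap: 0.0852
gripper_force: 0.0
```

```bash
python3 - <<'E'
from h import *
P=pose();print(P[0],P[1].as_matrix())
im=robot.capture("wrist");cv2.imwrite("pics/w1.png",im)
for d in robot.outline_of("mug","wrist")[:1]:
    M=cv2.findNonZero(d["region"].astype(np.uint8)); print(d["score"],len(M),cv2.boundingRect(M))
for f in(robot.landmark_of,robot.spot_in): print([(d["location"],d["score"]) for d in f("mug","wrist")])
E
```

```text
[0.3618 0.281  0.1984] [[-0.7312  0.6822  0.    ]
 [ 0.6822  0.7312 -0.    ]
 [-0.      0.     -1.    ]]
0.63 3808 (295, 157, 65, 91)
[([0.3609, 0.2863, 0.002], 0.93)]
[([0.37, 0.2795, 0.0341], 0.74), ([0.4382, 0.0558, 0.0164], 0.29)]
```

View pics/w1.png

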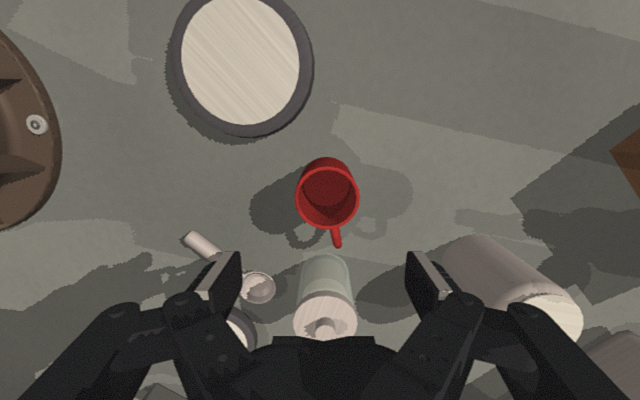

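The wrist crop shows the red mug with its rim ellipse centred near (328,197). The handle points down-image to (337,243), the jar is at (325,300) clear of the fingers, and the larger warmer is at (240,65).

```bash
python3 - <<'E'
from h import *
P=pose()
im=cv2.imread("pics/w1.png").astype(int)
m=((im[...,2]>90)&(im[...,2]>2.2*im[...,1])).astype(np.uint8); m[:,:250]=0;m[:,420:]=0;m[:140]=0;m[260:]=0
print([ (v,np.flatnonzero(m[v])[[0,-1]].tolist()) for v in range(155,252,6) if m[v].any()])
for uv in((328,197),(296.5,197),(360,197),(328,229)): print(ray("wrist",uv,.075,P))
c=ray("wrist",(328,197),.075,P);h=ray("wrist",(337,240),.045,P);print(h,np.degrees(np.arctan2(*(h-c)[1::-1])))
E
```

```text
[(161, [322, 340]), (167, [316, 346]), (173, [306, 349]), (179, [300, 353]), (185, [297, 356]), (191, [296, 358]), (197, [295, 359]), (203, [295, 358]), (209, [297, 356]), (215, [300, 353]), (221, [305, 347]), (227, [316, 338]), (233, [331, 339]), (239, [332, 340]), (245, [334, 340])]
[0.3632 0.2867 0.075 ]
[0.3419 0.2636 0.075 ]
[0.3848 0.3101 0.075 ]
[0.3884 0.2636 0.075 ]
[0.4149 0.2542 0.045 ] -32.07383479806108
```

```bash
python3 - <<'E'
from h import *
rows([.3625,.286,.12],down(57),3)
E
```

```text
3 x [0.0001, 0.0009, 0.0261] [0.01, 0.0, -3.24]
```

>>> {"api": "move_arm", "payload": {"moves": [[0,0.001,0.026,0,0,-3.3],[0,0.001,0.026,0,0,-3.3],[0,0.001,0.026,0,0,-3.3],[0,0,0.024,0,0,0],[0,0,0.024,0,0,0],[0,0,0.024,0,0,0],[0,0,0.022,0,0,0],[0,0,0,0,0,0]]}}

```text
time_s: 3.8
tool_pos: [0.3612, 0.2849, 0.0232]
tcp_rot: [-0.886, -3.011, 0.006]
force: [-1.6, -1.8, 0.3]
finger_gap: 0.0856
gripper_force: 0.0
```

>>> {"api": "move_arm", "payload": {"moves": [[0,0,0,0,0,0],[0,0,0,0,0,0],[0,0,0,0,0,0],[0,0,0,0,0,0],[0,0,0,0,0,0],[0,0,0,0,0,0]], "hand": -1, "squeeze": 35}}

```text
time_s: 4.3
tool_pos: [0.3637, 0.2854, 0.0272]
tcp_rot: [0.89, 3.012, 0.002]
force: [-0.4, 0.9, 12.9]
finger_gap: 0.0642
gripper_force: 40.1
```

>>> {"api": "move_arm", "payload": {"moves": [[0,0,-0.01,0,0,0],[0,0,-0.02,0,0,0],[0,0,-0.03,0,0,0],[0,0,-0.035,0,0,0],[0,0,-0.035,0,0,0],[0,0,0,0,0,0],[0,0,0,0,0,0]]}}

```text
time_s: 4.88
tool_pos: [0.3641, 0.2856, 0.1587]
tcp_rot: [0.889, 3.01, 0.006]
force: [0.3, -0.2, -1.8]
finger_gap: 0.0641
gripper_force: 39.7
```

```bash
python3 - <<'E'
from h import *
P=pose();print(P[0],robot.observe()["force"])
robot.capture("top");robot.capture("side");robot.capture("wrist")
for d in robot.outline_of("warmer","top"):
    M=cv2.findNonZero(d["region"].astype(np.uint8));c,s,a=cv2.fitEllipse(M); print(c,s,ray("top",c,.012))
for c in("side","top"):print([(d["location"],d["score"]) for d in robot.landmark_of("warmer",c)])
im=robot.capture("wrist");cv2.imwrite("pics/w2.png",im)
rows([.430,.007,P[0][2]],down(25),10)
E
```

```text
[0.3641 0.2856 0.1587] [ 0.2563 -0.2487 -1.8085]
(189.955810546875, 306.2994384765625) (30.984140396118164, 48.8695068359375) [0.2038 0.2836 0.012 ]
(295.3286437988281, 220.2047119140625) (35.05940628051758, 35.99037170410156) [0.4248 0.0101 0.012 ]
(301.3065185546875, 130.3211212158203) (16.681018829345703, 17.365283966064453) [ 0.6731 -0.0076  0.012 ]
[([0.4276, 0.0076, -0.0014], 0.58)]
[([0.2092, 0.3068, -0.0], 0.95), ([0.4296, 0.0077, -0.0042], 0.89)]
10 x [-0.0253, -0.014, -0.0003] [-0.01, -0.0, 3.21]
```

View pics/w2.png

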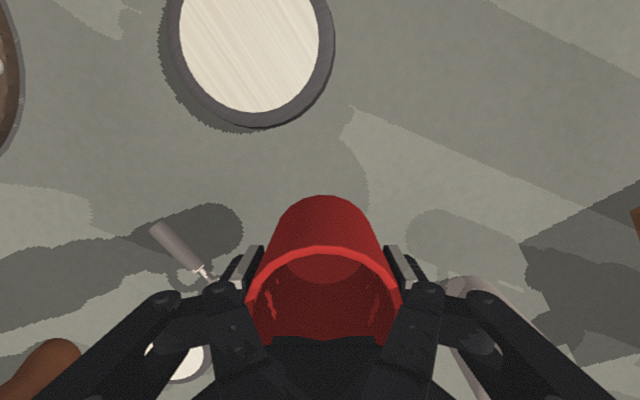

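The mug is held upright between the pads (rim arc at 245–405 px) and the path is clear. The plate centre is near (0.427, 0.008).

>>> {"api": "move_arm", "payload": {"moves": [[-0.025,-0.014,0,0,0,3.2],[-0.025,-0.014,0,0,0,3.2],[-0.025,-0.014,0,0,0,3.2],[-0.025,-0.014,0,0,0,3.2],[-0.025,-0.014,0,0,0,3.2],[-0.025,-0.014,0,0,0,3.2],[-0.025,-0.014,0,0,0,3.2],[-0.025,-0.014,0,0,0,3.2]]}}

```text
time_s: 5.9
tool_pos: [0.4282, 0.0657, 0.1558]
tcp_rot: [-1.539, -2.738, 0.001]
force: [0.6, -0.2, -1.6]
finger_gap: 0.0641
gripper_force: 39.6
```

>>> {"api": "move_arm", "payload": {"moves": [[-0.025,-0.014,0,0,0,3.2],[-0.025,-0.014,0,0,0,3.2],[0,0,0,0,0,0],[0,0,0,0,0,0]]}}

```text
time_s: 6.23
tool_pos: [0.4285, 0.0086, 0.1558]
tcp_rot: [-1.689, -2.648, 0.001]
force: [-0.1, 1.1, -1.6]
finger_gap: 0.0637
gripper_force: 39.6
```

```bash
python3 - <<'E'
from h import *
P=pose();print(P[0],P[1].as_matrix()[:,2])
rows([.430,.008,.051],down(25),4)
im=robot.capture("top");cv2.imwrite("pics/t2.png",cv2.resize(im[100:320,160:460],None,fx=2.5,fy=2.5))
E
```

```text
[0.4285 0.0086 0.1558] [-0.0011  0.0001 -1.    ]
4 x [-0.0003, 0.0003, 0.0262] [-0.01, -0.01, -0.02]
```

View pics/t2.png

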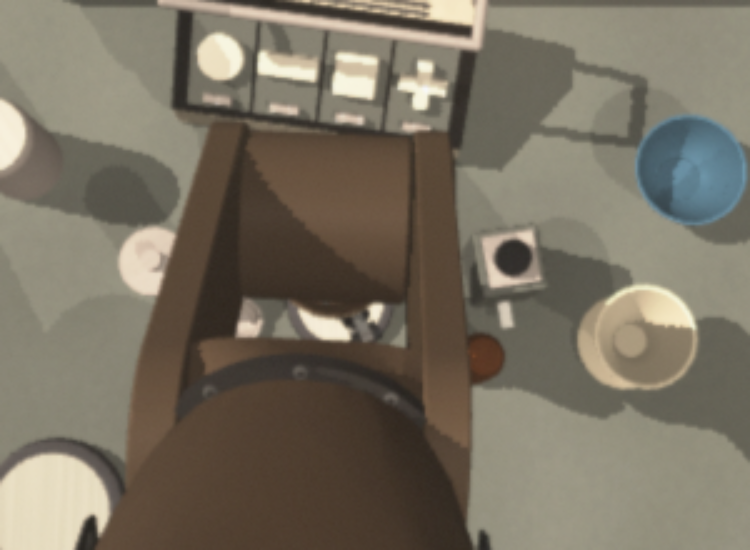

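The keys (round, bar, square, plus from the left) and their flags are clear at crop y of about 60–130. The arm hides most of the plate at (340,320), so I check its clearance from the side view.

```bash
python3 - <<'E'
from h import *
print(robot.observe()["joint_positions"])
im=robot.capture("side");cv2.imwrite("pics/s2.png",cv2.resize(im[0:320,100:500],None,fx=1.8,fy=1.8))
E
```

```text
[-0.0487  0.2861  2.1613  0.0002  0.6953 -0.4856]
```

View pics/s2.png

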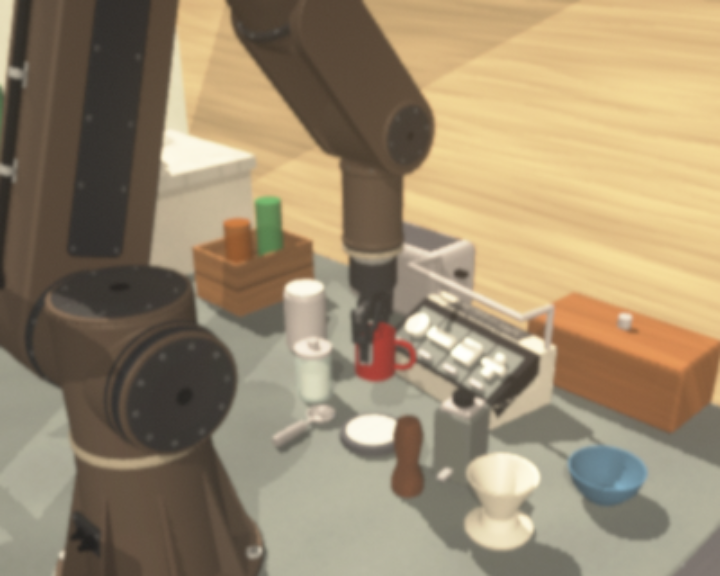

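The arm's links are well above everything and the mug hangs upright over the plate side at crop (375,350).

>>> {"api": "move_arm", "payload": {"moves": [[0,0,0.026,0,0,0],[0,0,0.026,0,0,0],[0,0,0.026,0,0,0],[0,0,0.018,0,0,0],[0,0,0.006,0,0,0],[0,0,0.003,0,0,0],[0,0,0,0,0,0],[0,0,0,0,0,0]]}}

```text
time_s: 7.0
tool_pos: [0.4293, 0.0102, 0.052]
tcp_rot: [1.684, 2.651, 0.001]
force: [0.1, 0.1, -1.4]
finger_gap: 0.0641
gripper_force: 39.5
```

>>> {"api": "move_arm", "payload": {"moves": [[0,0,0.002,0,0,0],[0,0,0.002,0,0,0],[0,0,0,0,0,0]]}}

```text
time_s: 7.25
tool_pos: [0.4292, 0.0098, 0.0476]
tcp_rot: [1.685, 2.65, 0.001]
force: [-0.4, -0.2, -1.7]
finger_gap: 0.0639
gripper_force: 39.5
```

>>> {"api": "move_arm", "payload": {"moves": [[0,0,0.001,0,0,0],[0,0,0.0015,0,0,0],[0,0,0,0,0,0],[0,0,0,0,0,0]]}}

```text
time_s: 7.58
tool_pos: [0.4291, 0.0098, 0.0451]
tcp_rot: [1.686, 2.651, 0.0]
force: [-1.1, -0.2, 7.6]
finger_gap: 0.0637
gripper_force: 40.0
```

>>> {"api": "move_arm", "payload": {"moves": [[0,0,0,0,0,0],[0,0,0,0,0,0],[0,0,0,0,0,0],[0,0,0,0,0,0],[0,0,0,0,0,0]], "hand": 1}}

```text
time_s: 8.0
tool_pos: [0.4288, 0.0098, 0.0448]
tcp_rot: [-1.686, -2.651, 0.0]
force: [-0.9, -0.1, -1.0]
finger_gap: 0.0852
gripper_force: 0.0
```

>>> {"api": "move_arm", "payload": {"moves": [[0,0,-0.01,0,0,0],[0,0,-0.02,0,0,0],[0,0,-0.03,0,0,0],[0,0,-0.04,0,0,0],[0,0,-0.04,0,0,0],[0,0,-0.04,0,0,0],[0,0,0,0,0,0],[0,0,0,0,0,0]]}}

```text
time_s: 8.67
tool_pos: [0.4302, 0.0098, 0.227]
tcp_rot: [1.683, 2.647, 0.004]
force: [0.4, 0.6, -0.7]
finger_gap: 0.0856
gripper_force: 0.0
```

```bash
python3 - <<'E'
from h import *
P=pose();print(P[0],robot.observe()["force"])
im=robot.capture("wrist");cv2.imwrite("pics/w3.png",im)
for q in("mug","warmer"):print(q,[(d["location"],d["score"]) for d in robot.landmark_of(q,"wrist")])
robot.capture("side")
K={}
for i in range(3):
  for c in("side","top"):
    if i: robot.capture(c)
    for q in("bar_top","square_top","round_top","cross_top","rail","panel"):
      K.setdefault(q,[]).extend([d["location"] for d in robot.landmark_of(q,c)[:2] if d["score"]>.4])
for q in K: print(q,np.round(K[q],3).tolist())
E
```

```text
[0.4302 0.0098 0.227 ] [ 0.4136  0.5583 -0.718 ]
mug [([0.4261, 0.008, 0.0184], 0.72), ([0.6923, 0.0215, -0.0021], 0.4)]
warmer []
bar_top [[0.426, 0.006, -0.002], [0.66, 0.058, 0.097], [0.66, 0.065, 0.093], [0.66, 0.059, 0.095], [0.368, 0.115, 0.001], [0.658, 0.061, 0.091], [0.66, 0.06, 0.096], [0.459, 0.187, 0.004]]
square_top [[0.643, -0.009, 0.095], [0.58, 0.349, 0.003], [0.651, -0.005, 0.094], [0.647, -0.01, 0.095], [0.648, -0.007, 0.093], [0.642, -0.012, 0.092], [0.649, -0.008, 0.094]]
round_top [[0.672, 0.027, 0.198], [0.671, 0.134, 0.094], [0.696, 0.015, -0.0], [0.671, 0.132, 0.096], [0.671, 0.131, 0.093], [0.668, 0.13, 0.094], [0.672, 0.025, 0.197], [0.672, 0.129, 0.093], [0.67, 0.131, 0.098]]
cross_top [[0.637, -0.079, 0.091], [0.641, -0.078, 0.094], [0.634, -0.076, 0.089], [0.641, -0.082, 0.096], [0.635, -0.074, 0.094], [0.641, -0.079, 0.096]]
rail [[0.674, 0.026, 0.198], [0.674, 0.024, 0.196], [0.672, 0.023, 0.195], [0.667, 0.028, 0.194], [0.637, -0.076, 0.09], [0.67, 0.021, 0.195]]
panel [[0.662, 0.023, 0.084], [0.658, 0.024, 0.085], [0.662, 0.025, 0.086], [0.658, 0.024, 0.081], [0.661, 0.027, 0.086], [0.658, 0.025, 0.084]]
```

View pics/w3.png

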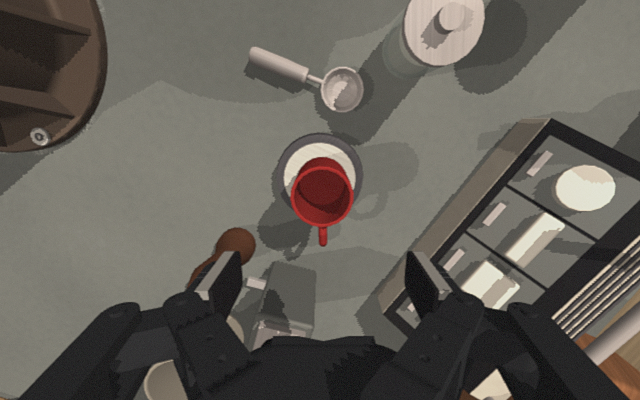

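The mug stands on the smaller plate: rim at (323,195), bright plate top visible behind it, landmark z 0.018. The keys fit a line with 70 mm spacing and yaw −9°, z 0.095 as the sizes require, so I go on to the keys.

```bash
cat >> h.py <<'E'
psi=np.radians(-9); BX=np.array([np.cos(psi),np.sin(psi),0]); RW=np.array([-np.sin(psi),np.cos(psi),0])
N=-.5*BX+np.array([0,0,.866]); C=np.array([.654,.0262,.0948])
KEY={"round":C+.105*RW,"bar":C+.035*RW,"square":C-.035*RW}
RP=Ro.from_matrix(np.c_[np.cross(RW,-N),RW,-N])
E
python3 - <<'E'
from h import *
A=np.array([.56,.05,.24]);rows(A,down(81),8);H=KEY["bar"]+.06*N;print(H);rows(H,RP,5,(A,down(81)))
E
```

```text
8 x [-0.0096, 0.015, -0.0019] [0.0, 0.0, -6.99]
[0.6298 0.0655 0.1468]
5 x [-0.0092, 0.0052, 0.0212] [-0.0, -6.0, -0.0]
```

>>> {"api": "move_arm", "payload": {"moves": [[-0.0096,0.015,-0.002,0,0,-7],[-0.0096,0.015,-0.002,0,0,-7],[-0.0096,0.015,-0.002,0,0,-7],[-0.0096,0.015,-0.002,0,0,-7],[-0.0096,0.015,-0.002,0,0,-7],[-0.0096,0.015,-0.002,0,0,-7],[-0.0096,0.015,-0.002,0,0,-7],[-0.0096,0.015,-0.002,0,0,-7]], "hand": -1}}

```text
time_s: 11.53
tool_pos: [0.5607, 0.05, 0.2408]
tcp_rot: [-0.235, -3.133, 0.0]
force: [-0.3, 0.4, 0.6]
finger_gap: -0.0002
gripper_force: 0.0
```

>>> {"api": "move_arm", "payload": {"moves": [[-0.0092,0.0052,0.0212,0,-6,0],[-0.0092,0.0052,0.0212,0,-6,0],[-0.0092,0.0052,0.0212,0,-6,0],[-0.0092,0.0052,0.0212,0,-6,0],[-0.0092,0.0052,0.0212,0,-6,0],[0,0,0,0,0,0],[0,0,0,0,0,0],[0,0,0,0,0,0]]}}

```text
time_s: 12.2
tool_pos: [0.615, 0.0528, 0.1641]
tcp_rot: [0.224, 2.707, -0.08]
force: [1.8, -0.1, -0.1]
finger_gap: -0.0001
gripper_force: 0.0
```

```bash
python3 - <<'E'
from h import *
P=pose();s=robot.observe();print(P[0],P[1].as_matrix(),s["joint_positions"],s["force"],s["finger_gap"])
im=robot.capture("wrist");cv2.imwrite("pics/w4.png",im)
for q in("bar_top","square_top","round_top","cross_top"):print(q,[(d["location"],d["score"]) for d in robot.landmark_of(q,"wrist")])
rows(KEY["bar"]+.02*N,RP,3)
E
```

```text
[0.615  0.0528 0.1641] [[-0.8984  0.1691  0.4054]
 [ 0.145   0.9854 -0.0897]
 [-0.4147 -0.0218 -0.9097]] [ 0.1193  0.3805  2.0941 -0.494   0.2938 -0.8388] [ 1.8063 -0.1499 -0.1209] -8.886347997739171e-05
bar_top [([0.6542, 0.0626, 0.0901], 0.97), ([0.6486, -0.0108, 0.0962], 0.72)]
square_top [([0.6479, -0.0096, 0.0961], 0.85)]
round_top [([0.6735, 0.1318, 0.0974], 0.92)]
cross_top [([0.6367, -0.0755, 0.095], 0.65)]
3 x [-0.002, 0.0054, 0.0203] [-0.49, -1.81, -0.04]
```

View pics/w4.png

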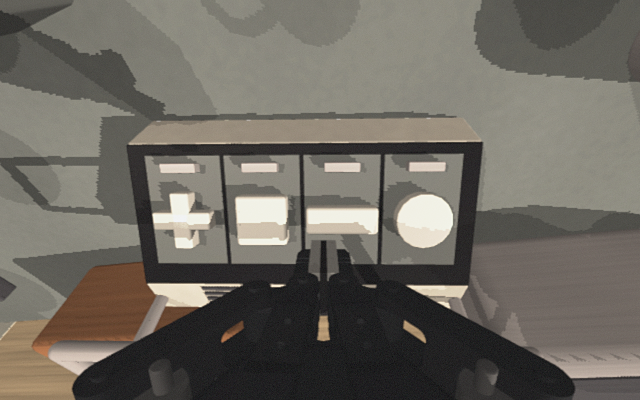

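The wrist view shows the plus at (183,218), square at (262,220), bar at (342,220) and round at (424,220). The flags lie above them in the picture, which is down-slope. The arm lagged near its wrist singularity (q5 about 0.29), so I go on in smaller steps.

```bash
cat >> h.py <<'E'
def tilt(t,az):  # tool axis t deg off vertical towards azimuth az, tool y as near the row as can be
    t,az=np.radians([t,az]); z=np.array([np.sin(t)*np.cos(az),np.sin(t)*np.sin(az),-np.cos(t)])
    x=np.cross(RW,z); x/=np.linalg.norm(x); return Ro.from_matrix(np.c_[x,np.cross(z,x),z])
E
python3 - <<'E'
from h import *
rows(KEY["bar"]+.035*N,tilt(28,-8),8)
E
```

```text
8 x [-0.0007, 0.0019, 0.0057] [-0.24, -0.43, -0.02]
```

>>> {"api": "move_arm", "payload": {"moves": [[-0.0007,0.002,0.0057,-0.24,-0.45,0],[-0.0007,0.002,0.0057,-0.24,-0.45,0],[-0.0007,0.002,0.0057,-0.24,-0.45,0],[-0.0007,0.002,0.0057,-0.24,-0.45,0],[-0.0007,0.002,0.0057,-0.24,-0.45,0],[-0.0007,0.002,0.0057,-0.24,-0.45,0],[-0.0007,0.002,0.0057,-0.24,-0.45,0],[-0.0007,0.002,0.0057,-0.24,-0.45,0]]}}

```text
time_s: 13.12
tool_pos: [0.6423, 0.064, 0.1249]
tcp_rot: [0.208, 2.642, -0.041]
force: [0.0, -0.4, -0.7]
finger_gap: -0.0002
gripper_force: 0.0
```

```bash
python3 - <<'E'
from h import *
P=pose();s=robot.observe();print(P[0],P[1].as_matrix()[:,2],s["joint_positions"],s["force"])
E=KEY["bar"];print(P[1].inv().apply(E-P[0]), (P[0]-E)@N)
rows(E+.015*N,tilt(28,-8),3)
E
```

```text
[0.6423 0.064  0.1249] [ 0.4677 -0.066  -0.8814] [ 0.1232  0.4726  2.1205 -1.0508  0.1423 -0.2738] [ 0.0051 -0.3863 -0.7411]
[-0.0011 -0.0008  0.0348] 0.034819436390964506
3 x [-0.0002, -0.0002, 0.0066] [-0.0, 0.06, -0.04]
```

```bash
cat >> h.py <<'E'
from scipy.optimize import least_squares
D=[([1.295,.481,1.597,0,1.065],[.147,.633,.231]),([-.0487,.2861,2.1613,.0002,.6953],[.4285,.0086,.1558]),
([.1193,.3805,2.0941,-.494,.2938],[.615,.0528,.1641]),([.1232,.4726,2.1205,-1.0508,.1423],[.6423,.064,.1249])]
def tz(q): return (Ro.from_euler("ZYZY",[q[0],q[1]+q[2],q[3],q[4]])).apply([0,0,1])
def fk(q,g):
    a,h,L1,L2,d=g; s=q[1]+q[2]; r=a+L1*np.sin(q[1])+L2*np.sin(s)
    return np.array([r*np.cos(q[0]),r*np.sin(q[0]),h+L1*np.cos(q[1])+L2*np.cos(s)])+d*tz(q)
G=least_squares(lambda g:np.concatenate([fk(q,g)-p for q,p in D]+[.01*(np.array(g)-[.1,.5,.6,.6,.3])]),[.1,.5,.6,.6,.3]).x
def ik(p,z,q0): 
    s=least_squares(lambda q:np.r_[fk(q,G)-p,tz(q)-z],q0,x_scale=[.1,.1,.1,1,.1]); return s.x,s.cost
E
python3 - <<'E'
from h import *
print(G,[np.round(fk(q,G)-p,4).tolist() for q,p in D],tz(D[3][0]))
for k in KEY:
  for t in (20,23,25,27,30):
    for az in(-15,-9,0):
      o=[]
      for dd in(.04,-.011):
        q,c=ik(KEY[k]+dd*N,tilt(t,az).as_matrix()[:,2],[.12,.47,2.12,-1.,.2]);o+=[np.round(q[1:3].sum(),2),np.round(q[3:],2),c>1e-5]
      print(k,t,az,*o)
E
```

```text
Traceback (most recent call last):
  File "h.py", line 36, in <module>
    G=least_squares(lambda g:np.concatenate([fk(q,g)-p for q,p in D]+[.01*(np.array(g)-[.1,.5,.6,.6,.3])]),[.1,.5,.6,.6,.3]).x
      ~~~~~~~~~~~~~^^^^^^^^^^^^^^^^^^^^^^^^^^^^^^^^^^^^^^^^^^^^^^^^^^^^^^^^^^^^^^^^^^^^^^^^^^^^^^^^^^^^^^^^^^^^^^^^^^^^^^^^^
  File "h.py", line 36, in <lambda>
    G=least_squares(lambda g:np.concatenate([fk(q,g)-p for q,p in D]+[.01*(np.array(g)-[.1,.5,.6,.6,.3])]),[.1,.5,.6,.6,.3]).x
                                             ~~^^^^^
  File "h.py", line 35, in fk
    return np.array([r*np.cos(q[0]),r*np.sin(q[0]),h+L1*np.cos(q[1])+L2*np.cos(s)])+d*tz(q)
                                                                                      ~~^^^
  File "h.py", line 32, in tz
    def tz(q): return (Ro.from_euler("ZYZY",[q[0],q[1]+q[2],q[3],q[4]])).apply([0,0,1])
                       ~~~~~~~~~~~~~^^^^^^^^^^^^^^^^^^^^^^^^^^^^^^^^^^^
  File "scipy/spatial/transform/_rotation.pyx", line 1413, in scipy.spatial.transform._rotation.Rotation.from_euler
ValueError: Expected axis specification to be a non-empty string of upto 3 characters, got ZYZY
```

```bash
python3 - <<'E'
s=open("h.py").read()
s=s.replace('(Ro.from_euler("ZYZY",[q[0],q[1]+q[2],q[3],q[4]])).apply([0,0,1])','Ro.from_euler("ZYZ",[q[0],q[1]+q[2],q[3]]).apply([np.sin(q[4]),0,np.cos(q[4])])')
s=s.replace("a,h,L1,L2,d=g","a,h,L1,L2,d,e=g").replace("r*np.cos(q[0]),r*np.sin(q[0]),","r*np.cos(q[0])-e*np.sin(q[0]),r*np.sin(q[0])+e*np.cos(q[0]),")
s=s.replace(".6,.6,.3]",".6,.6,.3,.03]")
open("h.py","w").write(s)
E
python3 - <<'E'
from h import *
print(G,[np.round(fk(q,G)-p,4).tolist() for q,p in D],tz(D[3][0]))
for k in KEY:
  for t in (20,23,25,27,30):
    for az in(-15,-9,0):
      o=[]
      for dd in(.04,-.011):
        q,c=ik(KEY[k]+dd*N,tilt(t,az).as_matrix()[:,2],[.12,.47,2.12,-1.,.2]);o+=[np.round(q[1:3].sum(),2),np.round(q[3:],2),c>1e-5]
      print(k,t,az,*o)
E
```

```text
[-0.0259  0.2296  0.6375  0.4311  0.3512  0.0289] [[0.0009, -0.0042, 0.0031], [0.0018, -0.0006, 0.0028], [-0.002, 0.0012, -0.0008], [0.0037, 0.0016, -0.0051]] [ 0.4677 -0.0661 -0.8814]
round 20 -15 2.44 [-0.41  0.43] False 2.5 [-0.47  0.36] False
round 20 -9 2.45 [-0.34  0.39] False 2.51 [-0.39  0.33] False
round 20 0 2.45 [-0.19  0.35] False 2.52 [-0.22  0.28] False
round 23 -15 2.47 [-0.57  0.37] False 2.54 [-0.67  0.31] False
round 23 -9 2.48 [-0.49  0.32] False 2.55 [-0.59  0.26] False
round 23 0 2.49 [-0.29  0.27] False 2.56 [-0.36  0.2 ] False
round 25 -15 2.49 [-0.7   0.34] False 2.56 [-0.83  0.28] False
round 25 -9 2.5 [-0.63  0.29] False 2.57 [-0.78  0.23] False
round 25 0 2.51 [-0.41  0.22] False 2.58 [-0.55  0.15] False
round 27 -15 2.52 [-0.85  0.32] False 2.59 [-1.03  0.27] False
round 27 -9 2.53 [-0.81  0.25] False 2.6 [-1.04  0.2 ] False
round 27 0 2.54 [-0.59  0.17] False 2.61 [-0.9   0.11] False
round 30 -15 2.55 [-1.12  0.3 ] False 2.62 [-1.36  0.27] False
round 30 -9 2.57 [-1.16  0.23] False 2.64 [-1.49  0.2 ] False
round 30 0 2.58 [-1.14  0.12] False 2.65 [-1.82  
[... 1132 characters left out ...]
6 [-0.58  0.18] False
square 23 -9 2.53 [-0.24  0.22] False 2.6 [-0.34  0.15] False
square 23 0 2.53 [0.13 0.21] False 2.61 [0.21 0.14] False
square 25 -15 2.55 [-0.6  0.2] False 2.63 [-0.87  0.14] False
square 25 -9 2.56 [-0.36  0.16] False 2.63 [-0.61  0.09] False
square 25 0 2.56 [0.2  0.15] False 2.63 [-2.73 -0.08] False
square 27 -15 2.58 [-0.86  0.16] False 2.65 [-1.31  0.12] False
square 27 -9 2.58 [-0.6   0.11] False 2.66 [-1.32  0.06] False
square 27 0 2.59 [0.37 0.09] False 2.66 [-1.85 -0.04] False
square 30 -15 2.62 [-1.45  0.14] False 2.7 [-1.98  0.15] False
square 30 -9 2.62 [-1.59  0.07] False 2.7 [-2.44  0.1 ] False
square 30 0 2.63 [-1.36 -0.04] False 2.71 [-0.43 -0.09] False
```

```bash
python3 - <<'E'
from h import *
T=tilt(26,-20)
for k in KEY: print(k,[np.round(ik(KEY[k]+d*N,T.as_matrix()[:,2],[.12,.47,2.12,-1.,.2])[0][3:],2) for d in(.04,-.012)])
rows(KEY["bar"]+.02*N,T,4); H=KEY["bar"]+.02*N; print("N in tool:",T.inv().apply(-N))
rows(KEY["square"]+.03*N,T,4,(KEY["bar"]+.03*N,T));rows(KEY["round"]+.03*N,T,6,(KEY["square"]+.03*N,T))
E
```

```text
round [array([-0.79,  0.38]), array([-0.93,  0.33])]
bar [array([-0.82,  0.3 ]), array([-1.02,  0.25])]
square [array([-0.82,  0.23]), array([-1.11,  0.18])]
4 x [-0.0002, -0.0, 0.0037] [1.31, 0.65, -0.06]
N in tool: [-0.077   0.0834  0.9935]
4 x [-0.0, -0.0174, 0.0015] [0.0, 0.0, 0.0]
6 x [0.0, 0.0233, -0.002] [0.0, 0.0, 0.0]
```

>>> {"api": "move_arm", "payload": {"moves": [[0,0,0.0037,1.3,0.65,0],[0,0,0.0037,1.3,0.65,0],[0,0,0.0037,1.3,0.65,0],[0,0,0.0037,1.3,0.65,0],[0,0,0,0,0,0],[0,0,0,0,0,0]]}}

```text
time_s: 13.62
tool_pos: [0.6488, 0.0629, 0.1118]
tcp_rot: [0.241, 2.688, -0.158]
force: [-0.6, -0.6, 0.9]
finger_gap: -0.0003
gripper_force: 0.0
```

```bash
cat > k.py <<'E'
from h import *
import sys
k=sys.argv[1];P=pose();s=robot.observe();E=KEY[k];d=P[0]-E
print("row %.1f slope %.1f height %.1f mm"%tuple(1000*np.array([d@RW,d@np.cross(RW,N),d@N])),"q4,5",s["joint_positions"][3:5],s["force"])
print("tilt",np.degrees(np.arccos(-P[1].as_matrix()[2,2]))," -N in tool",P[1].inv().apply(-N)); rows(E,tilt(26,-20),4)
c=robot.get_calibration("wrist");im=robot.capture("wrist");cv2.imwrite(f"pics/k_{k}.png",im)
E
python3 k.py bar
```

```text
row 0.4 slope -0.9 height 20.1 mm q4,5 [-0.9067  0.2798] [-0.5693 -0.5576  0.9255]
tilt 25.95306703546372  -N in tool [-0.0773  0.0821  0.9936]
4 x [-0.0006, 0.0003, 0.005] [0.02, -0.01, -0.05]
```

View pics/k_bar.png

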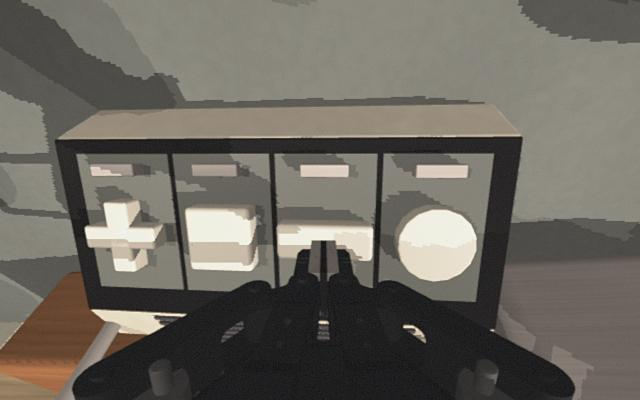

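The tip at (322,243) is over the bar's middle (326,240). I press it along the normal.

>>> {"api": "move_arm", "payload": {"moves": [[-0.0004,0.0004,0.005,0,0,0],[-0.0004,0.0004,0.005,0,0,0],[-0.0004,0.0004,0.005,0,0,0],[-0.0004,0.0004,0.005,0,0,0],[-0.0004,0.0004,0.004,0,0,0],[-0.0003,0.0003,0.003,0,0,0],[0,0,0,0,0,0]]}}

```text
time_s: 14.25
tool_pos: [0.6622, 0.0603, 0.0876]
tcp_rot: [0.242, 2.689, -0.159]
force: [-2.8, 0.1, 4.5]
finger_gap: -0.0004
gripper_force: 2.7
```

```bash
python3 k.py bar
```

```text
row -0.0 slope -1.2 height -7.6 mm q4,5 [-1.0116  0.2563] [-2.7813  0.0733  4.4708]
tilt 25.910979868090784  -N in tool [-0.0782  0.0832  0.9934]
4 x [-0.0002, -0.0002, -0.0019] [0.01, -0.02, -0.05]
```

>>> {"api": "move_arm", "payload": {"moves": [[-0.0002,0.0002,0.002,0,0,0],[-0.0002,0.0002,0.002,0,0,0],[-0.0001,0.0001,0.0015,0,0,0],[0,0,0,0,0,0],[0,0,0,0,0,0]]}}

```text
time_s: 14.72
tool_pos: [0.6636, 0.0602, 0.0856]
tcp_rot: [0.242, 2.687, -0.159]
force: [-39.9, 5.6, 55.9]
finger_gap: -0.0
gripper_force: 34.1
```

Home, and stiffer than expected at about 69 N (wrist limit 120 N). I back off and will press more gently next time.

>>> {"api": "move_arm", "payload": {"moves": [[0.0003,-0.0003,-0.003,0,0,0],[0.0004,-0.0004,-0.005,0,0,0],[0.0008,-0.0008,-0.01,0,0,0],[0.0009,-0.001,-0.012,0,0,0],[0.0008,-0.0008,-0.01,0,0,0],[0,0,0,0,0,0]]}}

```text
time_s: 15.22
tool_pos: [0.6449, 0.0636, 0.1198]
tcp_rot: [0.242, 2.687, -0.158]
force: [1.1, -0.4, 1.1]
finger_gap: -0.0
gripper_force: 0.0
```

```bash
python3 k.py bar; python3 - <<'E'
from h import *
rows(KEY["square"]+.02*N,tilt(26,-20),5)
E
```

```text
row 0.6 slope -0.3 height 29.0 mm q4,5 [-0.8765  0.2889] [ 1.103  -0.411   1.0662]
tilt 26.01385931954726  -N in tool [-0.0762  0.0822  0.9937]
4 x [-0.0006, 0.0005, 0.0072] [0.02, 0.01, -0.05]
5 x [-0.0002, -0.0139, 0.0028] [0.02, 0.0, -0.04]
```

View pics/k_bar.png

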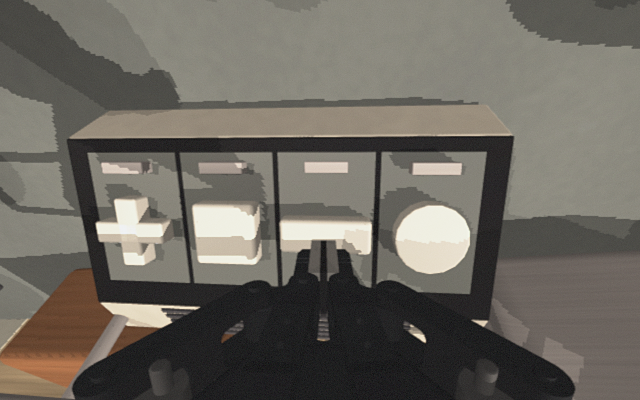

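The bar key is up again, and its flag at (326,167) now sits flatter than the square's at (222,167). Next is the square.

>>> {"api": "move_arm", "payload": {"moves": [[0,-0.014,0.0015,0,0,0],[0,-0.014,0.0015,0,0,0],[0,-0.014,0.0015,0,0,0],[0,-0.014,0.0015,0,0,0],[-0.0005,-0.014,0.0035,0,0,0],[-0.0005,0,0.005,0,0,0],[0,0,0,0,0,0],[0,0,0,0,0,0]]}}

```text
time_s: 15.93
tool_pos: [0.6383, -0.0076, 0.1101]
tcp_rot: [0.242, 2.689, -0.159]
force: [0.4, -0.3, 0.5]
finger_gap: -0.0001
gripper_force: 0.0
```

```bash
python3 k.py square; python3 - <<'E'
from h import *
for q in("square_top","round_top","bar_top"):print(q,[(np.round(d["location"],4),d["score"]) for d in robot.landmark_of(q,"wrist")[:1]])
E
```

```text
row -0.8 slope -1.2 height 18.4 mm q4,5 [-0.9443  0.2034] [ 0.4466 -0.3208  0.5321]
tilt 25.897334979150695  -N in tool [-0.0784  0.083   0.9934]
4 x [-0.0007, 0.0006, 0.0045] [0.01, -0.02, -0.05]
square_top [(array([ 0.6488, -0.0123,  0.0965]), 0.89)]
round_top [(array([0.673 , 0.1327, 0.0948]), 0.82)]
bar_top [(array([0.6567, 0.0636, 0.096 ]), 0.96)]
```

>>> {"api": "move_arm", "payload": {"moves": [[-0.0005,0.0004,0.005,0,0,0],[-0.0005,0.0004,0.005,0,0,0],[-0.0005,0.0004,0.005,0,0,0],[-0.0004,0.0004,0.005,0,0,0],[-0.0004,0.0004,0.004,0,0,0],[-0.0002,0.0002,0.002,0,0,0],[0,0,0,0,0,0],[0,0,0,0,0,0]]}}

```text
time_s: 16.8
tool_pos: [0.6516, -0.0092, 0.0885]
tcp_rot: [0.242, 2.688, -0.158]
force: [-2.9, 2.6, 3.9]
finger_gap: 0.0001
gripper_force: 2.5
```

>>> {"api": "move_arm", "payload": {"moves": [[-0.0001,0.0001,0.001,0,0,0],[0,0,0,0,0,0]]}}

```text
time_s: 16.97
tool_pos: [0.6521, -0.0093, 0.0876]
tcp_rot: [0.242, 2.688, -0.158]
force: [-2.8, 3.2, 4.3]
finger_gap: 0.0001
gripper_force: 2.9
```

>>> {"api": "move_arm", "payload": {"moves": [[-0.0001,0.0001,0.001,0,0,0],[-0.0001,0.0001,0.001,0,0,0],[0,0,0,0,0,0]]}}

```text
time_s: 17.22
tool_pos: [0.6529, -0.0094, 0.0864]
tcp_rot: [0.242, 2.688, -0.158]
force: [-13.1, 6.5, 22.2]
finger_gap: -0.0001
gripper_force: 12.9
```

>>> {"api": "move_arm", "payload": {"moves": [[-0.0001,0.0001,0.001,0,0,0],[0,0,0,0,0,0]]}}

```text
time_s: 17.38
tool_pos: [0.6531, -0.0094, 0.086]
tcp_rot: [0.242, 2.688, -0.158]
force: [-22.8, 8.8, 35.1]
finger_gap: 0.0002
gripper_force: 21.6
```

>>> {"api": "move_arm", "payload": {"moves": [[0.0003,-0.0003,-0.003,0,0,0],[0.0004,-0.0004,-0.005,0,0,0],[0.0008,-0.0008,-0.01,0,0,0],[0.0009,-0.001,-0.012,0,0,0],[0.0008,-0.0008,-0.01,0,0,0],[0,0,0,0,0,0]]}}

```text
time_s: 17.88
tool_pos: [0.6335, -0.0067, 0.121]
tcp_rot: [0.242, 2.687, -0.158]
force: [1.1, -0.3, -0.6]
finger_gap: 0.0002
gripper_force: 0.0
```

```bash
python3 k.py square; python3 - <<'E'
from h import *
rows(KEY["round"]+.03*N,tilt(26,-20),7)
E
```

```text
row -0.7 slope 0.0 height 30.3 mm q4,5 [-0.8827  0.2151] [ 1.0509 -0.2783 -0.6331]
tilt 25.997983128722524  -N in tool [-0.0766  0.0829  0.9936]
4 x [-0.0006, 0.0008, 0.0075] [0.01, 0.0, -0.06]
7 x [0.0001, 0.02, -0.0017] [0.01, 0.0, -0.03]
```

>>> {"api": "move_arm", "payload": {"moves": [[0,0.02,-0.0017,0,0,0],[0,0.02,-0.0017,0,0,0],[0,0.02,-0.0017,0,0,0],[0,0.02,-0.0017,0,0,0],[0,0.02,-0.0017,0,0,0],[0,0.02,-0.0017,0,0,0],[0,0.02,-0.0017,0,0,0],[0,0,0,0,0,0]]}}

```text
time_s: 18.6
tool_pos: [0.6573, 0.1353, 0.1197]
tcp_rot: [0.239, 2.688, -0.157]
force: [-1.2, 0.4, -0.2]
finger_gap: 0.0001
gripper_force: 0.0
```

```bash
python3 k.py round
```

```text
row 3.2 slope 0.5 height 28.5 mm q4,5 [-0.8194  0.37  ] [-1.2018  0.4359 -0.1795]
tilt 25.99030230003463  -N in tool [-0.0766  0.0809  0.9938]
4 x [-0.0004, -0.0002, 0.0072] [0.04, 0.0, -0.03]
```

>>> {"api": "move_arm", "payload": {"moves": [[-0.0003,-0.0003,0.008,0,0,0],[-0.0003,-0.0003,0.008,0,0,0],[-0.0003,0,0.007,0,0,0],[-0.0003,0,0.005,0,0,0],[-0.0003,0.0003,0.004,0,0,0],[-0.0002,0.0002,0.003,0,0,0],[0,0,0,0,0,0],[0,0,0,0,0,0]]}}

```text
time_s: 19.32
tool_pos: [0.6716, 0.126, 0.0892]
tcp_rot: [0.243, 2.689, -0.16]
force: [-4.0, -2.5, 3.3]
finger_gap: -0.0004
gripper_force: 2.4
```

```bash
python3 k.py round
```

```text
row -3.7 slope -1.2 height -5.7 mm q4,5 [-0.9157  0.3314] [-4.0218 -2.5296  3.343 ]
tilt 25.91306139473115  -N in tool [-0.0782  0.0838  0.9934]
4 x [-0.0002, 0.0008, -0.0015] [-0.0, -0.02, -0.06]
```

>>> {"api": "move_arm", "payload": {"moves": [[-0.0001,0.0001,0.0015,0,0,0],[-0.0001,0.0001,0.001,0,0,0],[-0.0001,0.0001,0.001,0,0,0],[0,0,0,0,0,0]]}}

```text
time_s: 19.7
tool_pos: [0.6734, 0.1261, 0.0868]
tcp_rot: [0.242, 2.688, -0.159]
force: [-10.3, -2.1, 11.4]
finger_gap: 0.0001
gripper_force: 7.4
```

>>> {"api": "move_arm", "payload": {"moves": [[-0.0001,0.0001,0.001,0,0,0],[0,0,0,0,0,0]]}}

```text
time_s: 19.87
tool_pos: [0.6736, 0.1261, 0.0865]
tcp_rot: [0.242, 2.688, -0.159]
force: [-19.6, -0.5, 24.1]
finger_gap: 0.0002
gripper_force: 15.0
```

>>> {"api": "move_arm", "payload": {"moves": [[-0.0001,0.0001,0.001,0,0,0],[0,0,0,0,0,0]]}}

```text
time_s: 20.03
tool_pos: [0.6738, 0.1261, 0.0862]
tcp_rot: [0.242, 2.688, -0.159]
force: [-28.1, 1.3, 36.9]
finger_gap: -0.0
gripper_force: 23.3
```

>>> {"api": "move_arm", "payload": {"moves": [[0.0003,-0.0003,-0.003,0,0,0],[0.0004,-0.0004,-0.005,0,0,0],[0.0008,-0.0008,-0.01,0,0,0],[0.0009,-0.001,-0.012,0,0,0],[0.0016,-0.0016,-0.02,0,0,0],[0.0016,-0.0016,-0.02,0,0,0],[0,0,0,0,0,0],[0,0,0,0,0,0]]}}

```text
time_s: 20.7
tool_pos: [0.6405, 0.1325, 0.1469]
tcp_rot: [0.241, 2.686, -0.156]
force: [0.2, -0.8, -1.3]
finger_gap: 0.0001
gripper_force: 0.0
```

```bash
python3 - <<'E'
from h import *
P=pose();print(P[0],robot.observe()["force"])
im=robot.capture("wrist");old=cv2.imread("pics/w4.png")
f=200/np.tan(np.radians(robot.get_calibration("wrist")["fovy"])/2);T=robot.get_calibration("wrist")["tool_from_camera"];c=robot.get_calibration("wrist")
# flag end heights: print projected flag base pixel and bright-blob box around it
for s,n in((.105,"round"),(.035,"bar"),(-.035,"square"),(-.105,"cross")):
    up=np.cross(RW,N); up*=np.sign(up[2])
    X=C+s*RW-.046*up-.014*N
    x=np.linalg.inv(T)@np.r_[P[1].inv().apply(X-P[0]),1]; u,v=f*x[0]/x[2]+c["cx"],f*x[1]/x[2]+c["cy"]
    g=im[int(v)-22:int(v)+22,int(u)-28:int(u)+28].max(2); m=(g>165).astype(np.uint8)
    k,l,st,_=cv2.connectedComponentsWithStats(m); b=max(st[1:],key=lambda q:q[4]) if k>1 else None
    print(n,round(u,1),round(v,1),None if b is None else (b[0]-28+int(u),b[1]-22+int(v),b[2],b[3],b[4]))
robot.capture("top");robot.capture("side")
for cam in("top","side"):
  for q in("mug","spoon","jar","tin","mill","dispenser","dripper","bowl"):
    print(q,[(np.round(d["location"],3).tolist(),round(d["score"],2)) for d in robot.landmark_of(q,cam)[:1]])
E
```

```text
[0.6405 0.1325 0.1469] [ 0.187  -0.8089 -1.2603]
round 334.2 164.4 (np.int32(313), np.int32(158), np.int32(39), np.int32(10), np.int32(380))
bar 248.4 163.6 (np.int32(227), np.int32(158), np.int32(37), np.int32(10), np.int32(335))
square 166.6 162.8 (np.int32(145), np.int32(158), np.int32(36), np.int32(9), np.int32(316))
cross 88.7 162.0 (np.int32(60), np.int32(159), np.int32(41), np.int32(9), np.int32(334))
mug [([0.428, 0.008, 0.015], 0.63)]
spoon [([0.362, 0.114, -0.0], 0.87)]
jar [([0.457, 0.19, 0.004], 0.47)]
tin [([0.67, 0.134, 0.095], 0.19)]
mill [([0.365, -0.132, 0.001], 0.55)]
dispenser [([0.457, -0.159, 0.001], 0.94)]
dripper [([0.374, -0.296, -0.0], 0.69)]
bowl [([0.558, -0.365, 0.001], 0.63)]
mug []
spoon [([0.367, 0.114, 0.001], 0.77)]
jar [([0.462, 0.195, 0.003], 0.94)]
tin [([0.578, 0.35, -0.002], 0.77)]
mill [([0.363, -0.129, 0.001], 0.72)]
dispenser [([0.456, -0.162, 0.002], 0.77)]
dripper [([0.635, -0.073, 0.092], 0.67)]
bowl [([0.557, -0.365, -0.002], 0.79)]
```

All three pressed flags sit at panel level: their widths fall off evenly at 39, 37 and 36 px. The untouched plus flag still stands proud at 41 px. The mug is on the plate and the other things have not moved.

```bash
python3 -c "
from bench import robot
print(robot.sign_off())"
```

```text
the job is handed in; nothing more can be done
None
```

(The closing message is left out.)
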